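# Extend the hold-down arm one hole and clamp the chopping board

### The job

Clamp the chopping board down so that it cannot slip: press the spring button of the clamp's telescoping arm flush and slide the arm's outer tube out over the board until the button pops into the very next hole. Then turn the wing knob on the arm's head clockwise until the rubber foot touches the board, add a quarter turn, and let go. Leave the board where it lies and do not disturb the other things.

Things in the scene. Friction and masses are not known exactly. Their poses are not given: they have to be found in the camera images.
- clamp: clamp fixed to the worktop: dark foot plate 90 x 90 x 14 mm, 44 mm square column 120 mm high, level square arm. Origin: centre of the foot's underside; x out along the arm, z up, y away from the button's side. Arm axis 100 mm above the worktop. Outer tube: aluminium, 30 x 30 mm, wall 2.5 mm, from 50 to 290 mm out at the start, then the dark head (44 x 44 x 42 mm, centre 310 mm out).
- sleeve (a joint): slide of the outer tube in m, 0 at the start, growing as it slides out along clamp x. Its three 12 mm holes, 50 mm apart, are in the side towards clamp -y; at 0 the button is in the outermost, the next hole is at 0.050, the last at 0.100 (stop 0.104). Locked within 1 mm either way while the button is out; else it drags with 2 to 5 N.
- button (a joint): 0 fully out (6 mm proud of the tube), 0.006 flush, 0.0085 under the tube's wall. Spring 3 to 5.5 N. The tip is a 45 degree cone 3.5 mm high: pressed flush, 6 to 15 N on the tube tucks it under. A grip of 40 N or more from above across tube and button (36 mm wide, 30 when flush) presses it flush, and can then pull the tube along.
- button_tip (a point): middle of the tip of the spring button, a steel pin 10 mm in diameter that stands out level through the tube's wall towards clamp -y: 185 mm out from the clamp's origin, 100 mm above the worktop, 21 mm from the arm's axis when out. It sits on the fixed inner tube and does not travel with the outer tube.
- wing (a joint): angle of the black wing knob about its upright axis in rad, growing clockwise from above. The wing lies along the arm at 0 and 3.14, across it at 1.57 and 4.71; it starts at 1.5 to 2.4. The foot sinks 14 mm a turn: it touches the board at 3.14; a quarter turn more is 4.71, pressing with about 14 N. It stays where left (friction 0.06 N m); stop at 6.5.
- wing_grip (a point): on the knob's axis at mid-height of the wing, 147 mm above the worktop, 310 mm out along clamp x at the start; it travels with the outer tube and keeps its height as it turns. Wing 60 mm long, 12 mm thick, 26 mm high (136 to 162 mm above the worktop); the head below it tops out at 125 mm.
- foot_under (a point): centre of the underside of the rubber foot (26 mm across) on the spindle under the head; 29 mm above the worktop at knob angle 0, 22 mm when it touches the board. It gives springily, about 4 N a mm, once it touches.
- foot: the rubber foot, same origin as foot_under
- board: wooden chopping board, 220 x 340 x 22 mm, lying loose and flat on the worktop with its narrow edge just beyond the foot; origin at the centre of its underside, y along its length.
- mug: white mug 86 x 119 x 101 mm, bystander; origin at its underside
- salt_shaker: glass salt shaker, 44 mm in diameter, 90 mm high, bystander; origin at the centre of its underside
- tin: low food tin, 75 mm in diameter, 58 mm high, bystander; origin at the centre of its underside

How it is judged:
On the way, in this order (a step that is already met when the one before it is completed fails the run):
1. the tube has been slid out to the very next hole and the button has popped out through it (value of joint sleeve between 0.0475 and 0.0525 m and value of joint button below 0.0015 m), for 0.2 s.
2. the rubber foot has been screwed down until it touches the board (contact force between foot and board above 0.5 N), for 0.2 s.
At the end, for the whole second after the job is handed in: The button stands fully out (within 1.5 mm) through the next hole (tube 50 mm out, within 2.5 mm), the wing knob is a quarter turn past touch (within 0.5 rad either way), the foot presses the board with more than 4 N, and the board lies at rest within 15 mm of where it started (all of step 1 and value of joint wing between 4.21 and 5.21 rad and contact force between foot and board above 4 N and distance of board from where it was at the start of the episode below 0.015 m and linear speed of board below 0.01 m/s).
It fails at once if the mug, the salt shaker or the tin is shifted by more than 30 mm (distance of any of mug, salt_shaker, tin from where it was at the start of the episode above 0.03 m).
It fails at once if the board is shifted by more than 30 mm (distance of board from where it was at the start of the episode above 0.03 m).
It fails at once if the tube is pulled on past the next hole (value of joint sleeve above 0.065 m).
It also fails if it takes over 54 s, if anything falls off the work surface, if the arm or the gripper's body presses on something with over 40 N, if the wrist force passes 120 N, or if a joint passes its speed limit or range.

### The arm

A 7-joint arm with a two-finger parallel gripper is mounted at the origin on a cart in front of the work surface, level with it; the furniture and walls round the work are solid. World frame = base frame: x ahead of the robot, y to its left, z up, the work surface at z = 0. Lengths are in m, angles in rad, forces in N, time in s.
With the tool pointing down it reaches from about 0.4 to 0.85 m from the base axis. Payload 10.4 kg.
Tool frame: the origin (TCP) lies on the mounting face of the last link; the fingertips stand 173 mm ahead of it and the grasp point (between the pads) lies 155 mm ahead of it (manip.tip_extent is the distance from the TCP to the fingertips, in m); z points along the fingers, y is the line along which they close (so a half turn about z gives the same grasp; the last joint's range is limited). The gripper opens to 85 mm and grips with 20 to 120 N. Pads are 22 mm wide; open, the fingers measure 114 mm over their backs; the gripper's body (76 mm by 85 mm) begins 54 mm behind the grasp point. The pads swing forward as they close: fully open they stand 13 mm farther back than shut.
Start: joints at [-1.18, 0.332, -0.065, 1.46, 0.022, 1.35, -0.088], TCP at [0.251, 0.572, 0.405] pointing down, gripper open.
Joint ranges: [-2.6, 2.6], [-0.5, 2.12], [-1.47, 1.34], [0.16, 2.42], [-1.27, 4.41], [0.06, 2.06], [-2.6, 2.6]. Speed limits (rad/s): [2.22, 2.22, 2.79, 2.79, 3.14, 3.14, 3.14].

### API

Orientations are given as a unit quaternion [x, y, z, w].
In Python, from workcell import manip gives the robot as it stands.
- The arm moves only by the tool move_arm, never from a script. Its argument "plan" is one flat list of numbers, 7 for each row, row after row: the turn, a rotation vector about the tool's x, y, z in rad, then the shift along the tool's x, y, z in m, then the finger opening in m, from 0 to 0.0854. In form: [ax, ay, az, dx, dy, dz, gripper, ax, ay, az, dx, dy, dz, gripper, ...]. A call has 1 to 12 rows; each row is the pose to reach, as a shift and turn from the pose commanded when the call began, along the tool's axes at that moment; what a row does not reach only later rows make up. A row lasts 1/8 s, in which the tool goes at most 62.5 mm and 10.7 degrees, less where a joint would pass 70% of its speed; a pose out of reach is approached as far as the arm can. A call with a gripper value outside its range is refused whole. The fingers move at their own pace and stop on an object; "squeeze" is the grip in N (left out, the last holds). Time passes only in rows, so rows that repeat a pose let the fingers close. It gives the time, the measured TCP pose, the force, the opening and the grip force at its end, in the units of the state.
- manip.get_obs(): the state, without advancing time (a new reading comes with each control period).
- manip.camera(name): name is "scene" or "top" or "wrist"; returns a dict with "color" (480x640x3 uint8, red, green, blue), "fx", "fy", "cx", "cy" (pixels), "cam_to_world" (4x4, takes a point from camera to world coordinates); the wrist camera has in their place "mount" (4x4, takes a point from camera to tool coordinates, whose origin is the TCP and whose axes are the flange's). Camera axes: x right, y down, z forward; pixel columns grow to the right and rows downward; lengths in m; the calibration is good to about 2 mm. A picture is of the moment at which its call begins: read the wrist's pose just before it. There is no depth.
- manip.hand_in(): hands the job in; it is judged then, once.
Trained networks look in a picture, given as the dict that the camera call returned (one of the last four; its "shot" number tells which), for a name from the list of things; names that differ only in an ending like _2 or _b are one class to them, and where a whole thing is asked for, a point or a joint stands for the part that bears it (a point fixed in the world has none). Each returns a list of dicts, best first, with "conf" (0 to 1); they miss things now and then, are a little off and sometimes report something else, mostly with a low value. They report only what shows in the picture. A call takes as long as a camera call.
- manip.look_for(picture, label): "position" ([x, y, z] in m, in the coordinates of the camera as it stood for that picture, good to about 4 mm: the middle of the surface that is visible of it).
- manip.silhouettes(picture, label): "pixels" (480x640 bool, what is visible of it).
- manip.tip_of(picture, label): "position" ([x, y, z] in m, in the coordinates of the camera as it stood for that picture, good to about 4 mm: a listed point, or the origin of a listed thing).
The state is a dict: "clock": time; "joint_pos": joint angles; "joint_velocities": joint speeds; "tau": joint torques, N m; "position": TCP position; "ee_rot": TCP orientation; "ft_force": force on the tool from outside, world axes, zero at the start; "torque": the same for the moment, N m; "grip_width": opening from 0.0 (shut) to 1.0 (fully open); "grasp_force": force on a finger pad.
Only numpy, scipy, OpenCV 4.12 (cv2) and the standard library are available. Lean on these libraries where they do the work, as an engineer would, in place of code of your own. Each camera call takes 0.05 s, during which the arm holds its last target. There are 200 camera calls.

## Working session

There is one attempt and no reset: what is moved stays moved. The work goes in short steps, Python scripts to look and compute and a tool call to move; the robot and the scene stay as the last step left them, time stands still between calls to the robot, and variables do not carry over. Pictures are saved under pics/ and viewed, at most 10 in all, crops included, and the job is handed in when it is done.

Besides the shell and the picture viewer there is one more tool, called after ">>>" by a JSON object that holds its "fn" and its "kwargs", one argument or row to a line. move_arm: Moves the arm, as the interface text tells. Its arguments: {"type":"object","properties":{"plan":{"type":"array","items":{"type":"number"}},"squeeze":{"type":"number"}},"required":["plan"]}

```bash
mkdir -p pics
cat > h.py <<'E'
import numpy as np, cv2
from workcell import manip
from scipy.spatial.transform import Rotation as R
def T_tool():
    o=manip.get_obs(); T=np.eye(4); T[:3,:3]=R.from_quat(o["ee_rot"]).as_matrix(); T[:3,3]=o["position"]; return T
def cam(n):
    T=T_tool(); p=manip.camera(n)
    p["W"]=T@np.array(p["mount"]) if n=="wrist" else np.array(p["cam_to_world"])
    return p
def w(p,x): return (p["W"]@np.r_[x,1])[:3]
def save(p,f): cv2.imwrite(f,p["color"][:,:,::-1])
E
python3 - <<'E'
from h import *
np.set_printoptions(precision=4,suppress=True)
for n in ["scene","top","wrist"]:
    p=cam(n); save(p,f"pics/{n}0.png")
    for l in ["clamp","button_tip","wing_grip","foot_under","board","mug","salt_shaker","tin"]:
        r=manip.tip_of(p,l)[:1]
        print(n,l,[(w(p,d["position"]).round(4),round(d["conf"],2)) for d in r])
o=manip.get_obs();print({k:np.round(v,3) for k,v in o.items()}, manip.tip_extent)
E
```

```text
scene clamp []
scene button_tip []
scene wing_grip [(array([ 0.6345, -0.1696,  0.1383]), 0.64)]
scene foot_under [(array([ 0.637 , -0.1693,  0.0257]), 0.58)]
scene board [(array([ 0.5865, -0.3567, -0.    ]), 0.62)]
scene mug [(array([ 0.5634,  0.4168, -0.0003]), 0.55)]
scene salt_shaker [(array([0.4602, 0.1462, 0.0022]), 0.67)]
scene tin [(array([ 0.4826,  0.0291, -0.0004]), 0.84)]
top clamp []
top button_tip []
top wing_grip [(array([ 0.6338, -0.1626,  0.1493]), 0.62)]
top foot_under []
top board [(array([ 0.5869, -0.3544, -0.0002]), 0.61)]
top mug [(array([ 0.5619,  0.4197, -0.0068]), 0.98)]
top salt_shaker []
top tin [(array([0.4814, 0.0367, 0.0003]), 0.9)]
wrist clamp []
wrist button_tip []
wrist wing_grip []
wrist foot_under []
wrist board []
wrist mug []
wrist salt_shaker []
wrist tin []
{'clock': np.float64(1.35), 'joint_pos': array([-1.18 ,  0.332, -0.065,  1.46 ,  0.022,  1.35 , -0.088]), 'joint_velocities': array([ 0.001,  0.002,  0.   , -0.001, -0.001, -0.001, -0.   ]), 'tau': array([ -0.001, -62.522,   0.049, -39.183,   0.016,   0.002,   0.   ]), 'position': array([0.251, 0.572, 0.405]), 'ee_rot': array([ 0.205,  0.979,  0.   , -0.   ]), 'ft_force': array([-1.074,  0.32 , -0.65 ]), 'torque': array([-0.046, -0.049,  0.017]), 'grasp_force': np.float64(0.0), 'grip_width': np.float64(0.998)} 0.1734
```

View pics/top0.png

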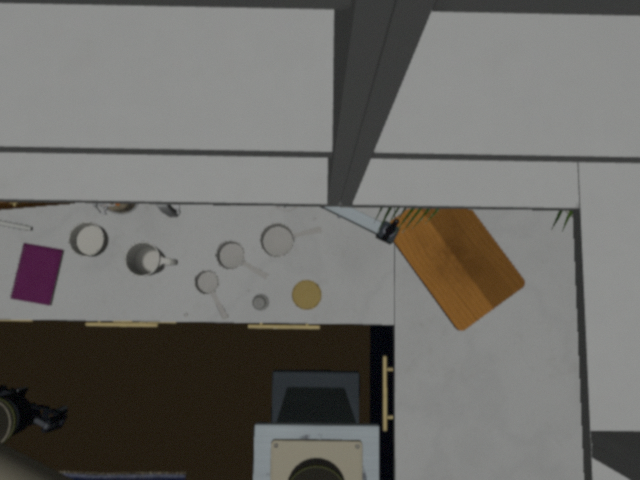

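View pics/scene0.png

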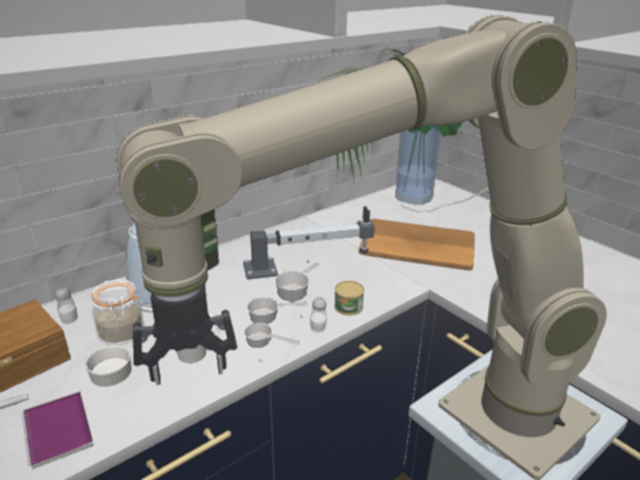

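The top view shows the clamp arm from about (320,207) to the knob at (388,232), partly under the wall cabinets. The board is at (460,265). The scene view shows the column at (258,250) and the arm's holes facing the robot. Next I'll get the arm's direction.

Run:
```python
from h import *
np.set_printoptions(precision=4,suppress=True)
def plane(p,u,v,z):
    d=p["W"][:3,:3]@np.stack([(u-p["cx"])/p["fx"],(v-p["cy"])/p["fy"],np.ones(len(u))]); o=p["W"][:3,3]
    return (o[:,None]+d*((z-o[2])/d[2])).T
for n in ["scene","top"]:
    p=cam(n); print(n,p["W"])
    for l in ["sleeve","clamp","wing"]:
        for d in manip.silhouettes(p,l)[:2]:
            v,u=np.nonzero(d["pixels"]); q=plane(p,u,v,0.115 if l!="wing" else .16); c=q.mean(0)
            s,V=np.linalg.eigh(np.cov((q-c)[:,:2].T)); t=(q-c)[:,:2]@V[:,1]
            print(l,d["conf"],len(u),"c",c,"dir",V[:,1],"ends",t.min(),t.max(),(u.min(),u.max(),v.min(),v.max()))
        print(l,[(w(p,d["position"]).round(4),round(d["conf"],2)) for d in manip.look_for(p,l)[:2]])
p=cam("wrist"); print(p["mount"],p["fx"],manip.get_obs()["clock"])
```

```text
scene [[-0.634  -0.3879  0.669  -0.3489]
 [-0.7731  0.2967 -0.5605  0.8113]
 [ 0.0189 -0.8726 -0.488   0.8241]
 [ 0.      0.      0.      1.    ]]
sleeve 0.86 1699 c [ 0.656  -0.0559  0.115 ] dir [0.3719 0.9283] ends -0.15750922530766898 0.1591826019326368 (np.int64(274), np.int64(374), np.int64(207), np.int64(253))
sleeve 0.55 35 c [ 0.5281 -0.063   0.115 ] dir [-0.6635  0.7482] ends -0.011497822148757188 0.012177115781945257 (np.int64(360), np.int64(367), np.int64(248), np.int64(252))
sleeve [(array([ 0.6637, -0.0723,  0.1113]), 0.76)]
clamp 0.84 2804 c [0.6619 0.039  0.115 ] dir [0.0709 0.9975] ends -0.2856518660420776 0.2117587473758179 (np.int64(243), np.int64(374), np.int64(206), np.int64(279))
clamp 0.51 40 c [ 0.5294 -0.0644  0.115 ] dir [-0.682   0.7314] ends -0.014331382732576918 0.014005595232376038 (np.int64(360), np.int64(367), np.int64(247), np.int64(252))
clamp [(array([0.7166, 0.0373, 0.0964]), 0.89), (array([0.5349, 0.441 , 0.0273]), 0.38)]
wing 0.48 111 c [ 0.6139 -0.1471  0.16  ] dir [-0.7364  0.6766] ends -0.05638267404426012 0.04605947850633127 (np.int64(362), np
[... 411 characters left out ...]
int64(398), np.int64(207), np.int64(243))
sleeve [(array([ 0.654 , -0.1235,  0.1161]), 0.96)]
clamp 0.76 1048 c [ 0.6527 -0.1158  0.115 ] dir [0.3669 0.9303] ends -0.07551930011811467 0.11593540970847366 (np.int64(323), np.int64(398), np.int64(207), np.int64(244))
clamp [(array([ 0.6493, -0.1182,  0.1109]), 0.98)]
wing 0.65 182 c [ 0.6308 -0.1629  0.16  ] dir [-0.8273  0.5618] ends -0.0313631151351888 0.030851253570173383 (np.int64(381), np.int64(398), np.int64(219), np.int64(241))
wing [(array([ 0.6253, -0.1621,  0.1588]), 0.55)]
[[ 0.0006 -0.9532 -0.3023  0.0764]
 [ 1.      0.0009 -0.0008 -0.0002]
 [ 0.001  -0.3023  0.9532  0.0328]
 [ 0.      0.      0.      1.    ]] 403.19143216202457 2.1
```

Run:
```python
import cv2
a=cv2.imread("pics/scene0.png")[0:130,0:420]; cv2.imwrite("pics/sc_crop.png",cv2.resize(a,None,fx=1.9,fy=1.9))
```

```text
(no output)
```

View pics/sc_crop.png

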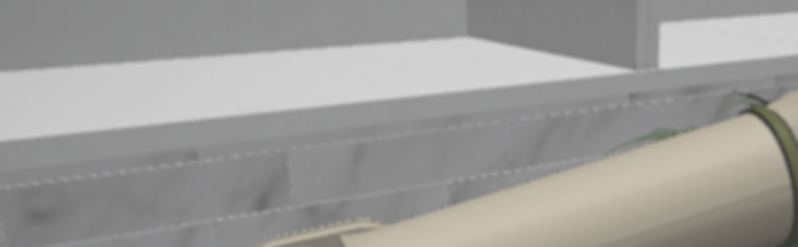

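The crop shows a shelf above the arm. Its lower front edge runs roughly from scene pixel (0,88) to (300,51). I'll work out the edge's height and the transport targets.

Run:
```python
from h import *
from scipy.optimize import least_squares
np.set_printoptions(precision=4,suppress=True)
s=cam("scene");t=cam("top")
def pr(p,X):
    c=np.linalg.inv(p["W"])@np.r_[X,1]; return np.array([p["fx"]*c[0]/c[2]+p["cx"],p["fy"]*c[1]/c[2]+p["cy"]])
def ray(p,u,v):
    d=p["W"][:3,:3]@[(u-p["cx"])/p["fx"],(v-p["cy"])/p["fy"],1]; return p["W"][:3,3],d
# x,h of the edge (parallel to world y): from scene and top rays
for sv in [((0,88),(300,51)),((0,72),(300,40))]:
  for tv in (207,152):
    def f(a):
        x,h=a; r=[]
        for p,u,v in [(s,)+sv[0],(s,)+sv[1],(t,240,tv)]:
            o,d=ray(p,u,v); k=(x-o[0])/d[0]; r.append((o+k*d)[2]-h)
        return r
    q=least_squares(f,[.65,.5]); print(sv,tv,q.x,q.fun)
T=T_tool()
def rel(pos,ydir):
    y=np.r_[ydir,0]; y/=np.linalg.norm(y); z=np.array([0,0,-1.]); Rm=np.stack([np.cross(y,z),y,z],1)
    return R.from_matrix(T[:3,:3].T@Rm).as_rotvec(), T[:3,:3].T@(np.array(pos)-T[:3,3])
print(rel([.56,-.0,.40],[.928,-.372]),manip.get_obs()["clock"])
```

```text
((0, 88), (300, 51)) 207 [0.6013 0.6212] [-0.0004  0.0004  0.    ]
((0, 88), (300, 51)) 152 [0.6883 0.6026] [-0.0004  0.0004  0.    ]
((0, 72), (300, 40)) 207 [0.5973 0.6444] [ 0.0001 -0.0001  0.    ]
((0, 72), (300, 40)) 152 [0.681  0.6285] [ 0.0002 -0.0002  0.    ]
(array([ 0.    , -0.    ,  1.5382]), array([-0.5127, -0.3998,  0.0047])) 2.2
```

Run:
```python
import numpy as np
W=np.array([[-0.634,-0.3879,0.669,-0.3489],[-0.7731,0.2967,-0.5605,0.8113],[0.0189,-0.8726,-0.488,0.8241]])
import json
from workcell import manip
p=manip.camera("scene")
for u,v in [(165,188),(540,65),(537,330)]:
    d=W[:,:3]@[(u-p["cx"])/p["fx"],(v-p["cy"])/p["fy"],1];o=W[:,3]
    n=np.array([-.572,.251,0])/.6247
    for off in (0,.08,):   # visible joint cap stands off the arm's plane toward camera
        k=(off-o@n)/(d@n); q=o+k*d; print((u,v),off,q.round(3),np.hypot(q[0],q[1]).round(3))
```

```text
(165, 188) 0 [0.25  0.569 0.553] 0.621
(165, 188) 0.08 [0.175 0.599 0.587] 0.624
(540, 65) 0 [0.046 0.105 0.684] 0.114
(540, 65) 0.08 [-0.003  0.192  0.701] 0.192
(537, 330) 0 [0.001 0.002 0.21 ] 0.002
(537, 330) 0.08 [-0.042  0.103  0.286] 0.111
```

>>> {"fn": "move_arm", "kwargs": {
  "plan": [0, 0, 0, -0.0435, -0.0435, 0, 0.085, 0, 0, 0, -0.087, -0.087, 0, 0.085, 0, 0, 0, -0.13, -0.13, 0, 0.085, 0, 0, 0, -0.174, -0.174, 0, 0.085, 0, 0, 0, -0.217, -0.217, 0, 0.085, 0, 0, 0, -0.26, -0.26, 0, 0.085, 0, 0, 0, -0.304, -0.304, 0, 0.085, 0, 0, 0, -0.348, -0.348, 0, 0.085, 0, 0, 0, -0.391, -0.391, 0, 0.085, 0, 0, 0, -0.435, -0.44, 0, 0.085, 0, 0, 0, -0.475, -0.48, 0, 0.085, 0, 0, 0, -0.49, -0.498, 0, 0.085]
}}

```text
clock: 3.75
position: [0.5, -0.0843, 0.405]
ee_rot: [0.208, 0.978, -0.0, 0.0]
ft_force: [-0.0, 0.8, -0.0]
grip_width: 0.995
grasp_force: 0.0
```

Run:
```python
from h import *
np.set_printoptions(precision=4,suppress=True)
for k in range(2):
  p=cam("wrist"); 
  for l in ["button_tip","wing_grip","clamp"]:
    print(l,[(w(p,d["position"]).round(4),round(d["conf"],2)) for d in manip.tip_of(p,l)[:2]])
save(p,"pics/w1.png"); np.save("w1.npy",p["W"])
o=manip.get_obs();print(o["clock"],o["position"],o["joint_pos"],o["ft_force"])
```

```text
button_tip [(array([ 0.6702, -0.0439,  0.1   ]), 0.6)]
wing_grip []
clamp [(array([ 0.7726,  0.1148, -0.0015]), 0.79)]
button_tip [(array([ 0.6706, -0.0439,  0.0955]), 0.46)]
wing_grip [(array([ 0.6389, -0.17  ,  0.0206]), 0.7)]
clamp [(array([ 0.7727,  0.1167, -0.0008]), 0.93)]
4.15 [ 0.4996 -0.0795  0.4047] [-0.483   0.0564  0.5777  1.7972 -0.0326  1.2972  1.2618] [0.2498 0.4065 0.7949]
```

View pics/w1.png

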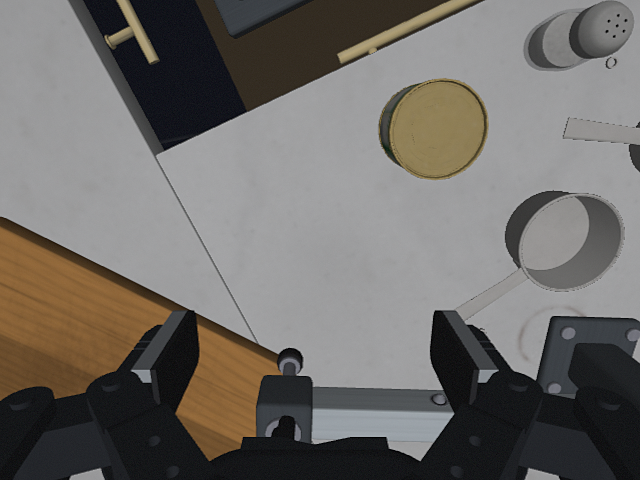

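The wrist view shows the button at (438,399) and the tube front face between rows 388 and 413. The head is at (285,400), with the foot below it at (290,357).

Run:
```python
from h import *
np.set_printoptions(precision=4,suppress=True)
p=manip.camera("wrist"); W=np.load("w1.npy")
def pl(u,v,z):
    d=W[:3,:3]@[(u-p["cx"])/p["fx"],(v-p["cy"])/p["fy"],1];o=W[:3,3]; return o+d*((z-o[2])/d[2])
print("button",pl(438,399,.1))
g=cv2.imread("pics/w1.png",0).astype(int)
for u in (330,370,410,425): print(u,g[380:425,u])
for a,b,z in [((313,387),(432,390),.085),]:
    A,B=pl(*a,z),pl(*b,z); d=(A-B)/np.linalg.norm(A-B); print(A,B,d,np.degrees(np.arctan2(d[1],d[0])))
print("head corners low",pl(258,377,.083),pl(312,377,.083))
```

```text
button [ 0.6743 -0.048   0.1   ]
330 [160 157 157 157 158 163 159  78  72  79  77  78  79  79  79  80  83  81
  82  80  80  82  82  81  79  80  81  84  97 129 157 158 157 159 159 156
 153 153 156 156 159 158 159 159 158]
370 [159 159 159 159 159 159 161 160  75  76  81  79  79  79  78  78  80  82
  80  81  80  81  82  81  84  79  81  82  83  97 129 157 162 162 162 161
 157 154 157 157 160 159 159 160 158]
410 [157 158 157 156 158 157 159 161 156  82  75  82  80  81  80  78  79  81
  83  84  83  80  84  85  84  85  83  81  83  84  95 126 153 166 162 162
 160 157 154 156 160 159 162 160 161]
425 [158 158 157 159 158 158 157 157 159 126  69  77  83  81  80  78  78  81
  83  85  84  80  81  83  85  83  87  83  82  84  87 114 142 165 163 163
 161 159 152 152 159 161 160 160 160]
[ 0.6338 -0.1408  0.085 ] [ 0.6771 -0.0496  0.085 ] [-0.4284 -0.9036  0.    ] -115.36649389822068
head corners low [ 0.6075 -0.1799  0.083 ] [ 0.6258 -0.1382  0.083 ]
```

>>> {"fn": "move_arm", "kwargs": {
  "plan": [0, 0, 0.18, -0.01, 0.01, 0.02, 0.085, 0, 0, 0.36, -0.02, 0.02, 0.04, 0.085, 0, 0, 0.54, -0.03, 0.03, 0.06, 0.085, 0, 0, 0.72, -0.038, 0.038, 0.07, 0.085, 0, 0, 0.9, -0.05, 0.044, 0.075, 0.085, 0, 0, 1.08, -0.07, 0.052, 0.08, 0.085, 0, 0, 1.26, -0.09, 0.062, 0.085, 0.085, 0, 0, 1.44, -0.11, 0.073, 0.087, 0.085, 0, 0, 1.595, -0.13, 0.083, 0.09, 0.085, 0, 0, 1.595, -0.15, 0.094, 0.09, 0.085, 0, 0, 1.595, -0.1663, 0.1025, 0.09, 0.085, 0, 0, 1.595, -0.1663, 0.1025, 0.09, 0.085]
}}

```text
clock: 5.7
position: [0.6937, -0.0527, 0.314]
ee_rot: [0.843, 0.537, -0.0, -0.0]
ft_force: [-0.3, 1.0, -0.4]
grip_width: 0.996
grasp_force: 0.0
```

Run:
```python
from h import *
np.set_printoptions(precision=4,suppress=True)
p=cam("wrist"); save(p,"pics/w2.png"); np.save("w2.npy",p["W"])
for l in ["button_tip","wing_grip","clamp"]:
    print(l,[(w(p,d["position"]).round(4),round(d["conf"],2)) for d in manip.tip_of(p,l)[:2]])
for d in manip.silhouettes(p,"wing")[:1]: print(d["conf"],d["pixels"].sum())
o=manip.get_obs();print(o["clock"],o["position"],R.from_quat(o["ee_rot"]).as_matrix()[:2],o["joint_pos"],o["ft_force"])
```

```text
button_tip [(array([ 0.6693, -0.0445,  0.0987]), 0.49)]
wing_grip []
clamp []
5.95 [ 0.6927 -0.0537  0.3149] [[ 0.4243  0.9055  0.    ]
 [ 0.9055 -0.4243  0.0005]] [-0.4584  0.6288  0.7113  1.3944 -0.4143  1.2697 -0.1581] [-0.9353  0.7215  0.093 ]
```

View pics/w2.png

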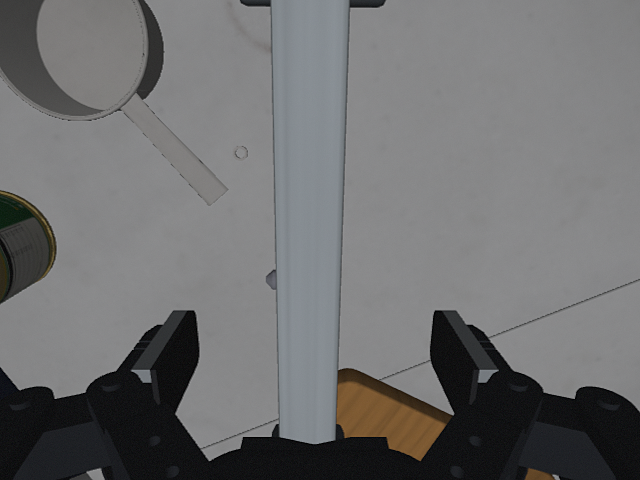

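The tube runs vertically in the view (columns 276–341 at row 280), and the button shows on its left at (271,280).

Run:
```python
from h import *
np.set_printoptions(precision=4,suppress=True)
p=manip.camera("wrist"); W=np.load("w2.npy"); T=T_tool()
def pl(u,v,z):
    d=W[:3,:3]@[(u-p["cx"])/p["fx"],(v-p["cy"])/p["fy"],1];o=W[:3,3]; return o+d*((z-o[2])/d[2])
tl=lambda X:(np.linalg.inv(T)@np.r_[X,1])[:3]
g=cv2.imread("pics/w2.png",0).astype(int)
for r in (60,160,280,400):
    e=np.abs(np.diff(g[r,255:365])); print(r,[(255+i,e[i]) for i in np.nonzero(e>18)[0]])
print("button",tl(pl(267,280,.1)))
for r,a,b in ((60,272.5,349),(280,277,341),(400,279,337)):
    print(tl(pl(a,r,.115)),tl(pl(b,r,.115)))
```

```text
60 [(np.int64(270), np.int64(28)), (np.int64(272), np.int64(34)), (np.int64(346), np.int64(30)), (np.int64(347), np.int64(26)), (np.int64(348), np.int64(35))]
160 [(np.int64(272), np.int64(33)), (np.int64(274), np.int64(34)), (np.int64(343), np.int64(24)), (np.int64(344), np.int64(44))]
280 [(np.int64(265), np.int64(42)), (np.int64(276), np.int64(37)), (np.int64(339), np.int64(22)), (np.int64(340), np.int64(35)), (np.int64(341), np.int64(19))]
400 [(np.int64(277), np.int64(36)), (np.int64(278), np.int64(20)), (np.int64(279), np.int64(23)), (np.int64(335), np.int64(30))]
button [-0.0012 -0.0217  0.215 ]
[ 0.096  -0.0148  0.2   ] [0.0961 0.0143 0.2   ]
[ 0.0054 -0.0154  0.2   ] [0.0054 0.0133 0.2   ]
[-0.0593 -0.016   0.2   ] [-0.0592  0.0127  0.2   ]
```

>>> {"fn": "move_arm", "kwargs": {
  "plan": [0, 0, 0.008, 0.002, -0.001, 0.02, 0.085, 0, 0, 0.008, 0.002, -0.001, 0.04, 0.085, 0, 0, 0.008, 0.002, -0.001, 0.06, 0.085, 0, 0, 0.008, 0.002, -0.001, 0.06, 0.06, 0, 0, 0.008, 0.002, -0.001, 0.06, 0.04, 0, 0, 0.008, 0.002, -0.001, 0.06, 0.025, 0, 0, 0.008, 0.002, -0.001, 0.06, 0.02, 0, 0, 0.008, 0.002, -0.001, 0.06, 0.02, 0, 0, 0.008, 0.002, -0.001, 0.06, 0.02, 0, 0, 0.008, 0.002, -0.001, 0.06, 0.02],
  "squeeze": 70
}}

```text
clock: 7.25
position: [0.6922, -0.0508, 0.2559]
ee_rot: [0.846, 0.533, -0.001, -0.002]
ft_force: [-13.8, 3.9, 11.9]
grip_width: 0.339
grasp_force: 69.9
```

>>> {"fn": "move_arm", "kwargs": {
  "plan": [0, 0, 0, -0.004, 0, 0, 0.02, 0, 0, 0, -0.008, 0, 0, 0.02, 0, 0, 0, -0.014, 0, 0, 0.02, 0, 0, 0, -0.02, 0, 0, 0.02, 0, 0, 0, -0.026, 0, 0, 0.02, 0, 0, 0, -0.032, 0, 0, 0.02, 0, 0, 0, -0.038, 0, 0, 0.02, 0, 0, 0, -0.043, 0, 0, 0.02, 0, 0, 0, -0.043, 0, 0, 0.02]
}}

```text
clock: 8.38
position: [0.674, -0.0887, 0.2559]
ee_rot: [0.846, 0.534, 0.0, -0.002]
ft_force: [-11.6, 7.5, 12.9]
grip_width: 0.337
grasp_force: 69.8
```

Run:
```python
from h import *
p=cam("wrist"); save(p,"pics/w3.png"); o=manip.get_obs(); print(o["clock"],o["position"],o["ft_force"],o["grip_width"])
```

```text
8.425 [ 0.67402835 -0.08874134  0.25592006] [-11.54412159   7.51368932  12.33128803] 0.3385210335038693
```

View pics/w3.png

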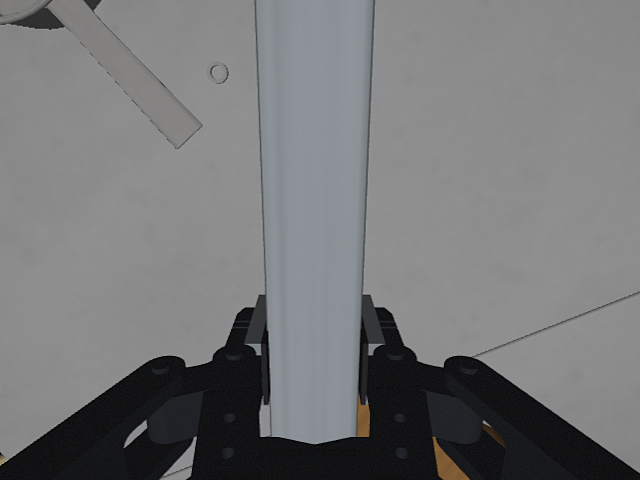

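The gripper has moved 42 mm along the arm. The button is not visible in this view, so it is tucked under the wall. Now the last few mm, slowly.

>>> {"fn": "move_arm", "kwargs": {
  "plan": [0, 0, 0, -0.002, 0, 0, 0.02, 0, 0, 0, -0.004, 0, 0, 0.02, 0, 0, 0, -0.0055, 0, 0, 0.02, 0, 0, 0, -0.007, 0, 0, 0.02, 0, 0, 0, -0.0085, 0, 0, 0.02, 0, 0, 0, -0.0095, 0, 0, 0.02, 0, 0, 0, -0.0095, 0, 0, 0.02]
}}

```text
clock: 9.3
position: [0.6699, -0.0974, 0.2559]
ee_rot: [0.846, 0.534, -0.0, -0.002]
ft_force: [-11.3, 7.2, 12.8]
grip_width: 0.338
grasp_force: 70.0
```

Run:
```python
from h import *
p=cam("wrist"); save(p,"pics/w4.png"); cv2.imwrite("pics/w4c.png",cv2.resize(p["color"][150:420,180:440,::-1],None,fx=2,fy=2)); o=manip.get_obs(); print(o["clock"],o["position"],o["ft_force"],o["grip_width"])
```

```text
9.35 [ 0.6698973  -0.09741375  0.25594378] [-11.23096409   7.46529352  12.12661102] 0.33653742355056093
```

View pics/w4c.png

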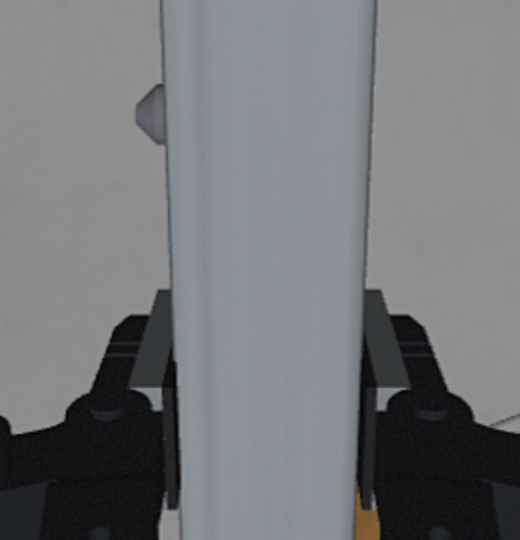

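The button stands out fully at (245,207) in the full frame, just inboard of the pads, so it has popped into the next hole. I'll release and go look at the wing.

>>> {"fn": "move_arm", "kwargs": {
  "plan": [0, 0, 0, 0, 0, 0, 0.085, 0, 0, 0, 0, 0, 0, 0.085, 0, 0, 0, 0, 0, -0.02, 0.085, 0, 0, 0, 0, 0, -0.06, 0.085, 0, 0, -0.18, 0, -0.03, -0.065, 0.085, 0, 0, -0.36, 0, -0.067, -0.075, 0.085, 0, 0, -0.54, -0.03, -0.067, -0.09, 0.085, 0, 0, -0.72, -0.06, -0.067, -0.104, 0.085, 0, 0, -0.9, -0.09, -0.067, -0.104, 0.085, 0, 0, -1.08, -0.116, -0.067, -0.104, 0.085, 0, 0, -1.26, -0.116, -0.067, -0.104, 0.085, 0, 0, -1.417, -0.116, -0.067, -0.104, 0.085]
}}

```text
clock: 10.85
position: [0.5597, -0.1757, 0.3604]
ee_rot: [0.294, 0.956, 0.0, 0.001]
ft_force: [-0.5, 0.3, 0.6]
grip_width: 0.995
grasp_force: 0.0
```

Run:
```python
from h import *
np.set_printoptions(precision=4,suppress=True)
manip.camera("top")
p=cam("wrist"); save(p,"pics/w5.png"); np.save("w5.npy",p["W"]); np.save("t5.npy",T_tool())
for l in ["wing_grip","foot_under","button_tip"]:
    print(l,[(w(p,d["position"]).round(4),round(d["conf"],2)) for d in manip.tip_of(p,l)[:2]])
o=manip.get_obs(); print(o["clock"],o["position"],R.from_quat(o["ee_rot"]).as_matrix()[:2],o["ft_force"],o["joint_pos"])
```

```text
wing_grip [(array([ 0.6145, -0.2117,  0.1452]), 0.69), (array([ 0.6699, -0.0456,  0.0978]), 0.63)]
foot_under []
button_tip [(array([ 0.6704, -0.0452,  0.0995]), 0.54)]
11.1 [ 0.56   -0.1749  0.3594] [[-0.8233  0.5677  0.0008]
 [ 0.5677  0.8233 -0.0001]] [0.8058 0.6603 0.2547] [-0.2453  0.3005  0.5706  1.6558 -0.1703  1.2344  1.3283]
```

View pics/w5.png

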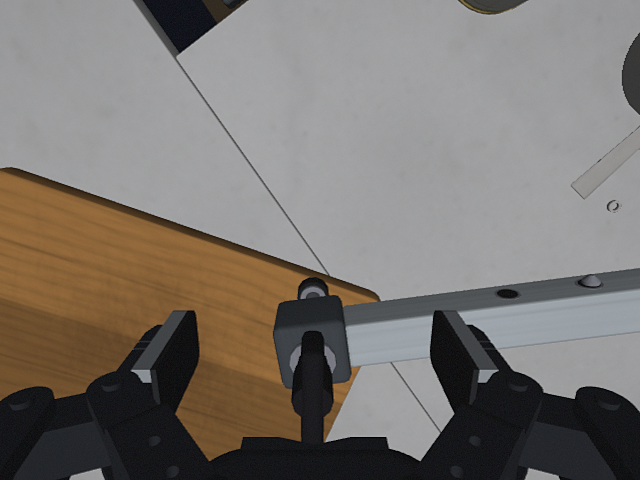

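The wing lies end-on along column 313, in line with tool x. Its centre is about 66 mm ahead in tool −x and about 3 mm off in y. The button (590,280) and an empty hole (508,294) are visible. Grasping the wing now.

>>> {"fn": "move_arm", "kwargs": {
  "plan": [0, 0, 0, -0.012, -0.003, 0.02, 0.085, 0, 0, 0, -0.028, -0.003, 0.04, 0.085, 0, 0, 0, -0.047, -0.003, 0.053, 0.085, 0, 0, 0, -0.066, -0.003, 0.055, 0.085, 0, 0, 0, -0.066, -0.003, 0.055, 0.06, 0, 0, 0, -0.066, -0.003, 0.055, 0.035, 0, 0, 0, -0.066, -0.003, 0.055, 0.005, 0, 0, 0, -0.066, -0.003, 0.055, 0.005, 0, 0, 0, -0.066, -0.003, 0.055, 0.005, 0, 0, 0, -0.066, -0.003, 0.055, 0.005, 0, 0, 0, -0.066, -0.003, 0.055, 0.005],
  "squeeze": 40
}}

```text
clock: 12.48
position: [0.6133, -0.2132, 0.3043]
ee_rot: [0.295, 0.956, 0.001, 0.0]
ft_force: [0.5, 5.6, 5.0]
grip_width: 0.176
grasp_force: 39.1
```

Run:
```python
from h import *
np.set_printoptions(precision=4,suppress=True)
o=manip.get_obs(); Rm=R.from_quat(o["ee_rot"]).as_matrix()
print(o["clock"],o["position"],Rm[:2],"tool F",Rm.T@o["ft_force"],o["torque"],o["joint_pos"],o["grip_width"]*.0854,o["grasp_force"])
```

```text
12.475 [ 0.6133 -0.2132  0.3043] [[-0.8261  0.5635  0.0013]
 [ 0.5635  0.8261  0.0016]] tool F [ 2.8     4.9167 -4.9541] [ 1.2773 -0.1259 -0.0335] [-0.1411  0.4943  0.5486  1.5398 -0.2726  1.1835  1.4298] 0.015034562334564206 39.08697724342346
```

>>> {"fn": "move_arm", "kwargs": {
  "plan": [0, 0, 0, 0, 0.002, 0, 0.005, 0, 0, 0.18, 0, 0.002, 0, 0.005, 0, 0, 0.36, 0, 0.002, 0, 0.005, 0, 0, 0.54, 0, 0.002, 0, 0.005, 0, 0, 0.72, 0, 0.002, 0, 0.005, 0, 0, 0.9, 0, 0.002, 0, 0.005, 0, 0, 1.08, 0, 0.002, 0, 0.005, 0, 0, 1.26, 0, 0.002, 0, 0.005, 0, 0, 1.44, 0, 0.002, 0, 0.005, 0, 0, 1.5, 0, 0.002, 0, 0.005, 0, 0, 1.5, 0, 0.002, 0, 0.005]
}}

```text
clock: 13.85
position: [0.6139, -0.2126, 0.3043]
ee_rot: [0.868, 0.497, 0.0, -0.0]
ft_force: [-1.8, 3.1, 6.1]
grip_width: 0.178
grasp_force: 39.3
```

Run:
```python
from h import *
np.set_printoptions(precision=4,suppress=True)
o=manip.get_obs(); Rm=R.from_quat(o["ee_rot"]).as_matrix()
print(o["clock"],o["position"],Rm[:2],"tool F",Rm.T@o["ft_force"],o["torque"],o["joint_pos"],o["grip_width"]*.0854,o["grasp_force"])
```

```text
13.85 [ 0.6139 -0.2126  0.3043] [[ 0.5054  0.8629  0.0003]
 [ 0.8629 -0.5054  0.0002]] tool F [ 1.8082 -3.0998 -6.0867] [0.6409 0.2593 0.0306] [-0.3455  0.5848  0.8578  1.5491 -0.461   1.2206  0.0606] 0.015220451833900094 39.294463992118835
```

>>> {"fn": "move_arm", "kwargs": {
  "plan": [0, 0, 0.18, 0, -0.001, 0, 0.005, 0, 0, 0.36, 0, -0.001, 0, 0.005, 0, 0, 0.54, 0, -0.001, 0, 0.005, 0, 0, 0.72, 0, -0.001, 0, 0.005, 0, 0, 0.9, 0, -0.001, 0, 0.005, 0, 0, 1.08, 0, -0.001, 0, 0.005, 0, 0, 1.26, 0, -0.001, 0, 0.005, 0, 0, 1.44, 0, -0.001, 0, 0.005, 0, 0, 1.49, 0, -0.001, 0, 0.005, 0, 0, 1.49, 0, -0.001, 0, 0.005, 0, 0, 1.49, 0, -0.001, 0, 0.005]
}}

```text
clock: 15.22
position: [0.6135, -0.2126, 0.3045]
ee_rot: [0.975, -0.221, 0.001, 0.0]
ft_force: [5.7, -1.7, 4.5]
grip_width: 0.181
grasp_force: 39.4
```

Run:
```python
from h import *
np.set_printoptions(precision=4,suppress=True)
o=manip.get_obs(); Rm=R.from_quat(o["ee_rot"]).as_matrix()
print(o["clock"],o["position"],Rm[:2],"tool F",Rm.T@o["ft_force"],o["torque"],o["joint_pos"],o["grip_width"]*.0854,o["grasp_force"])
```

```text
15.225 [ 0.6135 -0.2126  0.3045] [[ 0.9019 -0.432   0.0023]
 [-0.432  -0.9019 -0.0013]] tool F [ 5.8687 -0.9245 -4.5183] [-0.4467 -1.1723  0.0294] [-0.5036  0.751   1.1679  1.5585 -0.708   1.3067 -1.2604] 0.015468977368084462 39.43298041820526
```

>>> {"fn": "move_arm", "kwargs": {
  "plan": [0, 0, 0, 0, 0, 0, 0.085, 0, 0, 0, 0, 0, 0, 0.085, 0, 0, 0, 0, 0, 0, 0.085, 0, 0, 0, 0, 0, 0, 0.085, 0, 0, 0, -0.02, 0, -0.01, 0.085, 0, 0, 0, -0.05, 0, -0.03, 0.085, 0, 0, 0, -0.08, 0, -0.055, 0.085, 0, 0, 0, -0.08, 0, -0.055, 0.085]
}}

```text
clock: 16.23
position: [0.5402, -0.1774, 0.3601]
ee_rot: [0.975, -0.222, 0.001, -0.001]
ft_force: [1.2, -0.3, -0.5]
grip_width: 0.995
grasp_force: 0.0
```

Run:
```python
from h import *
np.set_printoptions(precision=4,suppress=True)
for n in ("top","scene"):
    p=cam(n)
    for l in ["board","mug","salt_shaker","tin","foot_under"]:
        print(n,l,[(w(p,d["position"]).round(4),round(d["conf"],2)) for d in manip.tip_of(p,l)[:1]])
p=cam("wrist"); save(p,"pics/w6.png")
o=manip.get_obs(); print(o["clock"],o["position"],o["ft_force"])
```

```text
top board [(array([ 0.5842, -0.354 , -0.0013]), 0.88)]
top mug [(array([ 0.5582,  0.4207, -0.0035]), 0.66)]
top salt_shaker [(array([ 0.4582,  0.1491, -0.0002]), 0.47)]
top tin [(array([0.4789, 0.0336, 0.0003]), 0.84)]
top foot_under []
scene board [(array([ 0.5884, -0.3593,  0.0034]), 0.57)]
scene mug [(array([0.5606, 0.4148, 0.0013]), 0.8)]
scene salt_shaker [(array([0.4604, 0.1455, 0.0025]), 0.77)]
scene tin [(array([ 0.4834,  0.0264, -0.0004]), 0.83)]
scene foot_under [(array([ 0.6139, -0.2134,  0.0215]), 0.58)]
16.875 [ 0.541  -0.1776  0.3586] [-0.2577  0.3182  0.0903]
```

View pics/w6.png

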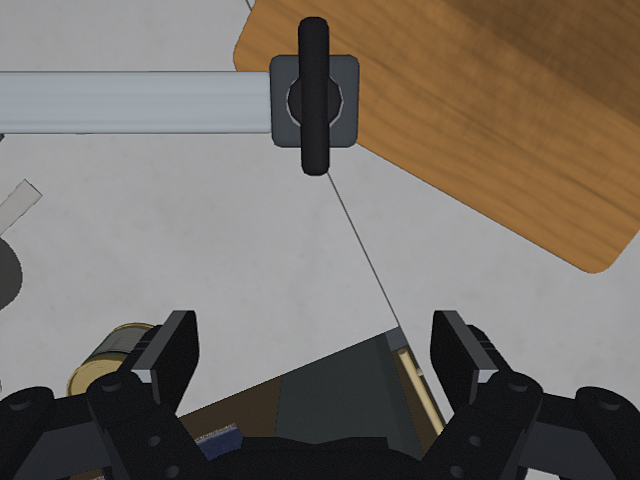

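The wing (314,97) now stands across the arm, about a quarter turn past touch. The board and the other things have not moved. Handing in.

```bash
python3 -c "
from workcell import manip
print(manip.hand_in())"
```

```text
the job is handed in; nothing more can be done
None
```

The clamp arm is out one hole with the button popped out, and the wing knob is turned to about 4.71 rad, a quarter turn past touch. The foot's press on the board was not measured directly. The board and the other things read as unmoved in the images. I handed the job in at about 17 s; no verdict came back.

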